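# Unlatch a trailer drawbar from its ball and hold it up

### The job

The trailer drawbar on the bench is latched onto the hitch ball. Pull the coupler's upright latch grip sideways against its spring as far as it needs to clear the ball, while the drawbar is still down; then, keeping it pulled, lift the drawbar off the ball until the coupler is about 10 cm above where it sat, so that the ball can be wiped and greased. Finish while still holding it up there, steady, and leave the loose parts and tools around it where they are.

Things in the scene. Friction and masses are not known exactly. Their poses are not given: they have to be found in the camera images.
- jig: Steel bench frame, bolted down: dark plate 560 x 130 x 12 mm with a receiver tube, ball mount (50 mm hitch ball) and, 320 mm from the ball, two bracket ears with the drawbar's pivot bolt. Origin: underside of the plate below the ball centre. x runs level from ball to pivot, along the drawbar; z up, y to the left of x. The latch grip is on the -y side and is pulled towards -y.
- ball (a point): Centre of the 50 mm hitch ball, 105 mm above the bench. Fixed.
- coupler: Aluminium coupler on the end of the drawbar: bell of 72 mm diameter over the ball (rim 82), top 42 mm above its origin. On its -y side a latch housing reaches 51 mm out, then a 21 mm tube to 78 mm out, its top 12 mm below the origin. Origin: socket centre, on the ball centre while seated; axes as the jig's, tilting with the drawbar. Lifting it by the latch grip takes about 6 to 10 N.
- drawbar (a joint): Angle of the drawbar (40 mm square tube, 320 mm from pivot axis to ball centre) about its pivot bolt, rad: 0 = seated on the ball, grows as the coupler end is raised (0.32 = coupler 100 mm higher), stop at 0.9. Its weight brings it down when let go. It cannot be raised while the latch bolt is under the ball.
- drawbar_pivot (a point): Centre of the pivot bolt, 115 mm above the bench, at x = 320 mm, y = 0 in the jig's frame. The pivot axis is the jig's y axis: a positive joint angle is a positive turn about it.
- latch (a joint): Travel of the spring latch, m: 0 = bolt under the ball (as at first), grows as the grip is pulled out along the coupler's -y, stop at 0.020. From 0.013 the bolt clears the ball. The spring takes 4.5 N at first, 13.5 N at the stop and pulls the grip back when let go. Once the ball is out of the socket the latch no longer matters.
- latch_grip (a point): Grasp point, mid-thickness of the latch grip: upright black block 14 mm thick along y (the pull), 30 mm wide along x, 60 mm tall, on the end of the 12 mm latch rod, 102 mm from the ball centre towards -y (closed). The point is 20 mm below the block's top, 118 mm above the bench at first, 29 mm above the rod's top; 44 mm free between block and housing. Moves with latch and drawbar.
- bushing: Bronze bush, 64 mm diameter, 62 mm tall, standing near the frame on the latch side; loose. Origin under its centre. Leave alone.
- grease_tin: Grey tin, 84 mm diameter, 62 mm tall, on the other side of the frame; loose. Origin under its centre. Leave alone.
- hitch_pin: Bent steel hitch pin, 16 mm thick, about 130 mm long, lying beside the receiver tube; loose. Leave alone.
- wrench_a: Steel spanner 220 mm long lying to the right; loose. Leave alone.
- wrench_b: Steel spanner 180 mm long lying to the right; loose. Leave alone.
- ratchet: Ratchet handle 220 mm long lying to the left; loose. Leave alone.
- socket: Steel socket, 31 mm diameter, 40 mm tall, standing near the receiver end on the latch side; loose. Leave alone.

How it is judged:
On the way:
1. the latch is pulled out far enough to clear the ball (13 mm) while the drawbar is still down (value of joint latch above 0.013 m and value of joint drawbar below 0.03 rad), for 0.2 s.
At the end, for the whole second after the job is handed in: The drawbar stands raised between 0.24 and 0.41 rad (coupler 76 to 128 mm above its seat), steady, clear of the ball, and the gripper is still holding it by the coupler or its latch (more than 2 N of contact) (value of joint drawbar between 0.24 and 0.41 rad and velocity of joint drawbar between -0.05 and 0.05 rad/s and contact force between the fingers and coupler above 2 N and contact force between jig and coupler below 0.5 N); the arm keeps its last pose, push and grip.
It fails at once if a loose part or tool was shoved (more than 25 mm) (distance of any of bushing, grease_tin, hitch_pin, socket, wrench_a, wrench_b, ratchet from where it was at the start of the episode above 0.025 m).
It also fails if it takes over 38 s, if anything falls off the work surface, if the arm or the gripper's body presses on something with over 40 N, if the wrist force passes 120 N, or if a joint passes its speed limit or range.

### The arm

A 7-joint arm with a two-finger parallel gripper is mounted at the origin on the work surface. World frame = base frame: x ahead of the robot, y to its left, z up, the work surface at z = 0. Lengths are in m, angles in rad, forces in N, time in s.
With the tool pointing down it reaches from about 0.4 to 0.875 m from the base axis. Payload 19.3 kg.
Tool frame: the origin (TCP) lies midway between the tips of the shut fingers; the grasp point (between the pads) lies bot.tcp_to_grasp behind it (bot.tcp_to_grasp is the distance from the TCP to the grasp point, in m); z points along the fingers, y is the line along which they close (so a half turn about z gives the same grasp; the last joint's range is limited). The gripper opens to 85 mm and grips with 20 to 120 N. Pads are 22 mm wide; open, the fingers measure 114 mm over their backs; the gripper's body (76 mm by 85 mm) begins 54 mm behind the grasp point. The pads swing forward as they close: fully open they stand 13 mm farther back than shut.
Start: joints at [1.177, 0.521, -0.036, 1.599, 0.021, 1.021, -0.113], TCP at [0.199, -0.593, 0.231] pointing down, gripper open.
Joint ranges: [-2.91, 2.91], [-0.3, 2.13], [-1.5, 1.42], [0.17, 2.43], [-1.26, 4.41], [0.16, 1.93], [-2.52, 2.52]. Speed limits (rad/s): [1.89, 1.89, 2.39, 2.39, 3.01, 3.01, 3.01].

### API

Orientations are given as [roll, pitch, yaw] about the fixed x, y, z axes, in that order (R = Rz(yaw) Ry(pitch) Rx(roll)).
In Python, from workcell import observe, imaging, bot gives the robot as it stands.
- The arm moves only by the tool send_rows, never from a script. Its argument "plan" is text: rows parted by semicolons, each of 7 numbers parted by spaces: the shift along the tool's x, y, z in m, then the turn, a rotation vector about the tool's x, y, z in degrees, then the finger opening in m, from 0 to 0.0854. In form: dx dy dz rx ry rz claw; .... A call has 1 to 10 rows; each row is the pose to reach, as a shift and turn from the pose commanded when the call began, along the tool's axes at that moment; what a row does not reach only later rows make up. A row lasts 1/12 s, in which the tool goes at most 41.7 mm and 7.16 degrees, less where a joint would pass 70% of its speed; a pose out of reach is approached as far as the arm can. A call with a gripper value outside its range is refused whole. The fingers move at their own pace and stop on an object; "grip_force" is the grip in N (left out, the last holds). Time passes only in rows, so rows that repeat a pose let the fingers close. It gives the time, the measured TCP pose, the force, the opening and the grip force at its end, in the units of the state.
- observe(): the state, without advancing time (a new reading comes with each control period).
- imaging.grab_frame(name): name is "side" or "top" or "wrist"; returns a dict with "color" (420x560x3 uint8, red, green, blue), "fx", "fy", "cx", "cy" (pixels), "eye" and "orientation" of the camera in the world; the wrist camera has in their place "tool_from_camera" (4x4, takes a point from camera to tool coordinates, whose origin is the TCP and whose axes are the flange's). Camera axes: x right, y down, z forward; pixel columns grow to the right and rows downward; lengths in m; the calibration is good to about 2 mm. The wrist camera is an equidistant fisheye: a pixel r from the principal point sees the ray r / f radians off the axis. A picture is of the moment at which its call begins: read the wrist's pose just before it. There is no depth.
- bot.job_done(): hands the job in; it is judged then, once.
The state is a dict: "clock": time; "qpos": joint angles; "qd": joint speeds; "joint_efforts": joint torques, N m; "position": TCP position; "tool_rot": TCP orientation; "force": force on the tool from outside, world axes, zero at the start; "moment": the same for the moment, N m; "grip_width": finger opening in m; "finger_force": force on a finger pad.
Only numpy, scipy, OpenCV 4.12 (cv2) and the standard library are available. Lean on these libraries where they do the work, as an engineer would, in place of code of your own. Each camera call takes 0.05 s, during which the arm holds its last target. There are 200 camera calls.

## Working session

There is one attempt and no reset: what is moved stays moved. The work goes in short steps, Python scripts to look and compute and a tool call to move; the robot and the scene stay as the last step left them, time stands still between calls to the robot, and variables do not carry over. Pictures are saved under pics/ and viewed, at most 10 in all, crops included, and the job is handed in when it is done.

Besides the shell and the picture viewer there is one more tool, called after "Request:" as a command line: name --argument value ..., lists and objects as JSON in quotes. send_rows: Moves the arm, as the interface text tells. Its arguments: {"type":"object","properties":{"plan":{"type":"string"},"grip_force":{"type":"number"}},"required":["plan"]}

```bash
mkdir -p pics; cat > h.py <<'E'
import numpy as np, cv2
from scipy.spatial.transform import Rotation as R
from workcell import observe, imaging, bot
E
python3 - <<'E'
from h import *
s=observe();print({k:np.round(v,3).tolist() for k,v in s.items()},bot.tcp_to_grasp)
for n in ("top","side"):
    f=imaging.grab_frame(n);cv2.imwrite(f"pics/{n}0.png",f["color"][...,::-1])
    np.savez(f"{n}0.npz",**f)
    print(n,{k:np.round(v,4).tolist() for k,v in f.items() if k!="color"})
E
```

```text
{'clock': 0.0, 'qpos': [1.177, 0.522, -0.036, 1.6, 0.021, 1.021, -0.113], 'qd': [-0.0, -0.0, -0.0, 0.001, -0.001, 0.001, 0.0], 'joint_efforts': [-0.0, -92.713, 1.979, -36.995, 0.018, 0.008, -0.0], 'position': [0.199, -0.592, 0.231], 'tool_rot': [-3.14, 0.0, 0.324], 'force': [-0.532, -0.817, 0.834], 'moment': [0.006, 0.02, 0.027], 'finger_force': 0.0, 'grip_width': 0.085} 0.0187
top {'fx': 412.3302, 'fy': 412.3302, 'cx': 285.9212, 'cy': 203.4276, 'eye': [0.4374, 0.0035, 1.4421], 'orientation': [-3.0749, -0.0053, -1.5416]}
side {'fx': 492.2502, 'fy': 492.2502, 'cx': 293.4108, 'cy': 210.1057, 'eye': [-0.0608, 0.662, 1.1802], 'orientation': [-2.4585, -0.0039, -2.395]}
```

View pics/top0.png

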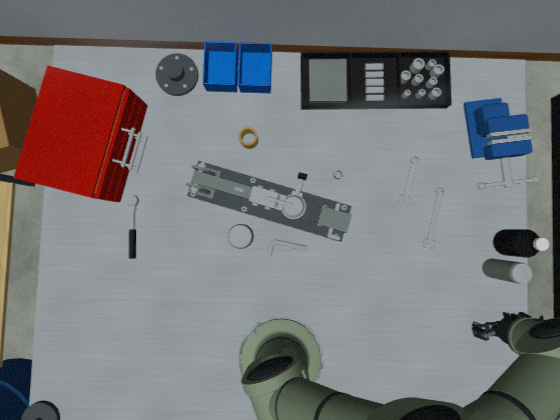

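View pics/side0.png

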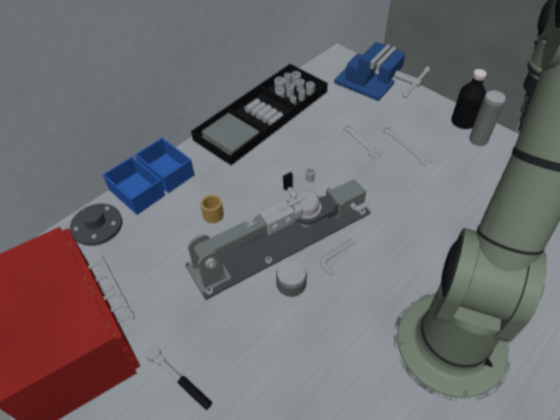

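```bash
cat >> h.py <<'E'
def ray(f,u,v):
    M=R.from_euler('xyz',f["orientation"]).as_matrix()
    d=M@np.array([(u-f["cx"])/f["fx"],(v-f["cy"])/f["fy"],1]);return np.array(f["eye"]),d/np.linalg.norm(d)
def onz(f,u,v,z):
    e,d=ray(f,u,v);return e+d*(z-e[2])/d[2]
def tri(a,b):
    A=np.zeros((3,3));y=np.zeros(3)
    for e,d in(a,b):
        P=np.eye(3)-np.outer(d,d);A+=P;y+=P@e
    p=np.linalg.solve(A,y);return p,[float(np.linalg.norm(np.cross(d,p-e))) for e,d in(a,b)]
def blob(img,x0,x1,y0,y1,cond):
    m=np.zeros(img.shape[:2],np.uint8);m[y0:y1,x0:x1]=cond(img[y0:y1,x0:x1].astype(int))
    n,l,s,c=cv2.connectedComponentsWithStats(m);i=1+np.argmax(s[1:,4]);return c[i],s[i],(l==i)
E
python3 - <<'E'
from h import *
F={n:dict(np.load(n+"0.npz")) for n in("top","side")}
dark=lambda p:p.max(2)<45
ct,st,_=blob(F["top"]["color"],292,312,168,186,dark);cs,ss,_=blob(F["side"]["color"],278,298,168,192,dark)
print(ct,st,cs,ss)
p,g=tri(ray(F["top"],*ct),ray(F["side"],*cs));print("grip blob",p,g,"top@.138",onz(F["top"],*ct,.136))
# plate direction
im=F["top"]["color"];c,s,m=blob(im,180,360,155,250,lambda p:(p.max(2)<125))
r=cv2.minAreaRect(np.argwhere(m)[:,::-1].astype(np.float32));b=cv2.boxPoints(r);print("plate",c,s,r)
P=np.array([onz(F["top"],*q,.012) for q in b]);print(P[:,:2],[float(np.linalg.norm(P[i]-P[i-1])) for i in range(4)])
print("bell top",onz(F["top"],293,205,.14))
print("bush",onz(F["top"],248,137,.062),"socket",onz(F["top"],338,175,.04))
for n,(x,y,w,h) in {"top":(180,120,180,130),"side":(180,150,200,150)}.items():
    cv2.imwrite(f"pics/{n}c.png",cv2.resize(F[n]["color"][y:y+h,x:x+w,::-1],None,fx=4,fy=4,interpolation=2))
E
```

```text
[301.92682927 175.82926829] [298 173   9   7  41] [287.47524752 180.45544554] [284 173   8  16 101]
grip blob [ 0.61762103 -0.0507534   0.10966466] [0.0006020063589567811, 0.0006020063589566129] top@.138 [ 0.61452605 -0.0493168   0.136     ]
plate [267.58607675 200.72593835] [ 187  161  165   81 4769] ((268.6062927246094, 200.49661254882812), (166.54029846191406, 37.75989532470703), 16.606979370117188)
[[ 0.55268939  0.35580935]
 [ 0.68070231  0.32393823]
 [ 0.53043173 -0.23750853]
 [ 0.40403592 -0.20246599]] [0.5777276209687423, 0.13192071507155625, 0.581208836496183, 0.13116355987042527]
bell top [ 0.52024051 -0.02338375  0.14      ]
bush [0.75154434 0.13395175 0.062     ] socket [ 0.63409799 -0.17668659  0.04      ]
```

View pics/topc.png

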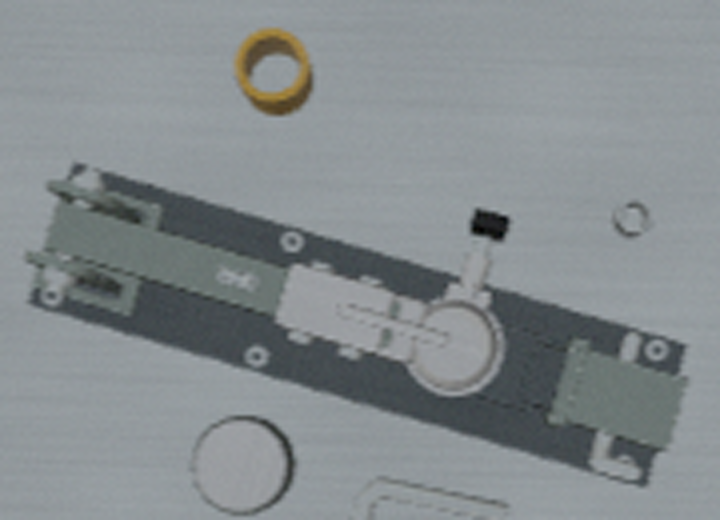

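The top crop shows the bell at about (293,206) and the grip at (302.5,176). The jig yaw is about 75°. The grip found in two views, (0.617,-0.050), agrees with ball + 102 mm along -y. Next I move to hover above it.

Request:
send_rows --plan "0.03 -0.02 0 0 0 -3 0.056;0.06 -0.04 0 0 0 -6 0.056;0.09 -0.06 0 0 0 -9 0.056;0.12 -0.08 0 0 0 -12 0.056;0.15 -0.10 0 0 0 -15 0.056;0.18 -0.12 0 0 0 -18 0.056;0.21 -0.14 0 0 0 -21 0.056;0.24 -0.16 0 0 0 -24 0.056;0.27 -0.18 0 0 0 -27 0.056;0.30 -0.20 0 0 0 -30 0.056" --grip_force 40

```text
clock: 0.93
position: [0.4203, -0.3059, 0.2312]
tool_rot: [-3.141, 0.0, 0.85]
force: [1.0, -0.3, 1.0]
grip_width: 0.0559
finger_force: 0.0
```

```bash
cat >> h.py <<'E'
def go(p,yaw=1.309):
    s=observe();Q=R.from_euler('xyz',s["tool_rot"]);G=R.from_euler('xyz',[np.pi,0,yaw])
    print("pos",np.round(s["position"],4),"rot",np.round(s["tool_rot"],3),"t",s["clock"],"F",np.round(s["force"],1),"w",s["grip_width"],s["finger_force"],"q",np.round(s["qpos"],2))
    print("shift",np.round(Q.inv().apply(np.array(p)-s["position"]),4),"turn",np.round((Q.inv()*G).as_rotvec(degrees=True),2))
E
python3 -c "
from h import *
go([.617,-.05,.231])"
```

```text
pos [ 0.4203 -0.3059  0.2312] rot [-3.141  0.     0.85 ] t 0.9333 F [ 1.  -0.3  1. ] w 0.0558818805166727 0.0 q [ 0.72  0.36 -0.26  1.87  0.11  0.93 -0.32]
shift [ 3.221e-01 -2.120e-02  2.000e-04] turn [-1.000e-02  0.000e+00 -2.631e+01]
```

Request:
send_rows --plan "0.035 -0.002 0 0 0 -3 0.056;0.07 -0.004 0 0 0 -6 0.056;0.105 -0.006 0 0 0 -9 0.056;0.14 -0.008 0 0 0 -12 0.056;0.175 -0.01 0 0 0 -15 0.056;0.21 -0.013 0 0 0 -18 0.056;0.245 -0.016 0 0 0 -21 0.056;0.28 -0.018 0 0 0 -24 0.056;0.31 -0.02 0 0 0 -26.3 0.056;0.322 -0.021 0 0 0 -26.3 0.056"

```text
clock: 1.77
position: [0.6186, -0.0479, 0.2309]
tool_rot: [-3.141, -0.002, 1.313]
force: [-0.1, 0.2, 1.4]
grip_width: 0.0559
finger_force: 0.0
```

```bash
python3 -c "
from h import *
go([.617,-.05,.231])
f=imaging.grab_frame('wrist');np.savez('w1.npz',**f);print({k:np.round(v,4).tolist() for k,v in f.items() if k!='color'})
cv2.imwrite('pics/w1.png',f['color'][...,::-1])"
```

```text
pos [ 0.6186 -0.0479  0.2309] rot [-3.141e+00 -2.000e-03  1.313e+00] t 1.7667 F [-0.1  0.2  1.4] w 0.05592370470006402 0.0 q [ 0.26  0.54 -0.41  1.6   0.24  1.05 -0.48]
shift [-0.0025 -0.001  -0.0002] turn [-0.03 -0.11  0.22]
{'fx': 325.1923, 'fy': 325.1923, 'cx': 282.1924, 'cy': 212.6943, 'tool_from_camera': [[0.0, -0.9515, -0.3077, 0.0782], [1.0, -0.0001, 0.0004, -0.001], [-0.0005, -0.3077, 0.9515, -0.142], [0.0, 0.0, 0.0, 1.0]]}
```

View pics/w1.png

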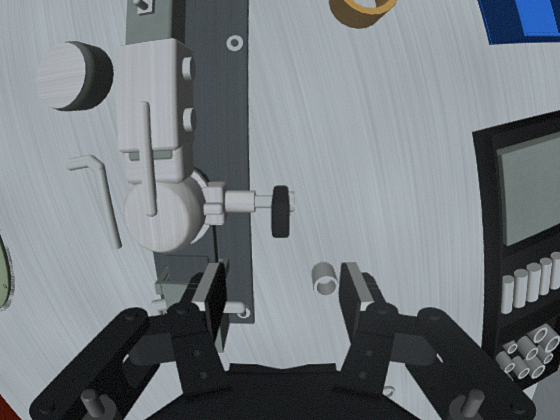

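The wrist view shows the grip block at about (281,212) between the finger lanes. I'll cast rays to its top.

```bash
cat >> h.py <<'E'
def wray(f,s,u,v):
    a=np.array([u-f["cx"],v-f["cy"]])/f["fx"];r=np.hypot(*a)
    d=np.array([*(a/r*np.sin(r)),np.cos(r)]);T=f["tool_from_camera"]
    Q=R.from_euler('xyz',s["tool_rot"]);return s["position"]+Q.apply(T[:3,3]),Q.apply(T[:3,:3]@d)
def wonz(f,s,u,v,z):
    e,d=wray(f,s,u,v);return e+d*(z-e[2])/d[2]
E
python3 - <<'E'
from h import *
f=dict(np.load('w1.npz'));s=observe()
c,st,m=blob(f["color"],262,300,175,250,lambda p:p.max(2)<60);print(c,st)
ys,xs=np.nonzero(m)
for u,v in [c,(xs.min(),c[1]),(xs.max(),c[1]),(c[0],ys.min()),(c[0],ys.max())]: print(u,v,wonz(f,s,u,v,.138),wonz(f,s,u,v,.118))
J=R.from_euler('z',1.309)
b=wonz(f,s,165,215,.147);print("bell",b, "->grip",b+J.apply([0,-.102,0]))
g=wonz(f,s,*c,.138);print("grip in jig from bell",J.inv().apply(g-b))
E
```

```text
[280.06455542 211.89159562] [272 186  17  51 821]
280.0645554202192 211.89159561510354 [ 0.61710874 -0.04373379  0.138     ] [ 0.61534034 -0.04984765  0.118     ]
272 211.89159561510354 [ 0.61119709 -0.04216454  0.138     ] [ 0.60892542 -0.0481448   0.118     ]
288 211.89159561510354 [ 0.62292385 -0.04527716  0.138     ] [ 0.62165051 -0.0515224   0.118     ]
280.0645554202192 186 [ 0.62230952 -0.02428602  0.138     ] [ 0.62098387 -0.02874425  0.118     ]
280.0645554202192 236 [ 0.6120184  -0.06274424  0.138     ] [ 0.60981665 -0.07047649  0.118     ]
bell [ 0.53213656 -0.02077047  0.147     ] ->grip [ 0.63066108 -0.04716972  0.147     ]
grip in jig from bell [-0.00018871 -0.08802016 -0.009     ]
```

Request:
send_rows --plan "-0.001 -0.002 0.02 0 0 0 0.05;-0.001 -0.002 0.045 0 0 0 0.05;-0.001 -0.002 0.07 0 0 0 0.05;-0.001 -0.002 0.095 0 0 0 0.05;-0.001 -0.002 0.115 0 0 0 0.05;-0.001 -0.002 0.125 0 0 0 0.05;-0.001 -0.002 0.131 0 0 0 0.05;-0.001 -0.002 0.131 0 0 0 0.05;-0.001 -0.002 0.131 0 0 0 0.05"

```text
clock: 2.57
position: [0.6152, -0.0528, 0.1011]
tool_rot: [3.141, -0.0, 1.306]
force: [0.1, 0.8, 0.1]
grip_width: 0.0501
finger_force: 0.0
```

```bash
python3 -c "
from h import *
go([.6165,-.0485,.0995])
f=imaging.grab_frame('wrist');cv2.imwrite('pics/w2.png',f['color'][...,::-1])"
```

```text
pos [ 0.6152 -0.0528  0.1011] rot [ 3.141 -0.     1.306] t 2.5667 F [0.1 0.8 0.1] w 0.05006181432998738 0.0 q [ 0.24  0.69 -0.37  1.71  0.32  0.8  -0.54]
shift [0.0045 0.0001 0.0016] turn [ 0.04 -0.01 -0.17]
```

View pics/w2.png

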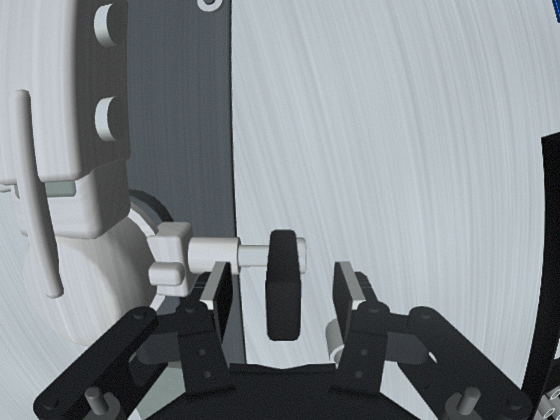

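The wrist view shows the block centred at column 283 between the pads (230 and 335). I'll shift 4 mm along x and close.

Request:
send_rows --plan "0.004 0 0.001 0 0 0 0.05;0.004 0 0.001 0 0 0 0.05;0.004 0 0.001 0 0 0 0.008;0.004 0 0.001 0 0 0 0.008;0.004 0 0.001 0 0 0 0.008;0.004 0 0.001 0 0 0 0.008;0.004 0 0.001 0 0 0 0.008;0.004 0 0.001 0 0 0 0.008" --grip_force 80

```text
clock: 3.28
position: [0.6166, -0.049, 0.0997]
tool_rot: [3.14, -0.0, 1.306]
force: [4.8, -1.7, 3.0]
grip_width: 0.0129
finger_force: 78.9
```

Request:
send_rows --plan "0 0.004 0 0 0 0 0.008;0 0.008 0 0 0 0 0.008;0 0.012 0 0 0 0 0.008;0 0.015 0 0 0 0 0.008;0 0.017 0 0 0 0 0.008;0 0.018 0 0 0 0 0.008;0 0.018 0 0 0 0 0.008;0 0.018 0 0 0 0 0.008;0 0.018 0 0 0 0 0.008"

```text
clock: 4.03
position: [0.6319, -0.0531, 0.0994]
tool_rot: [-3.139, 0.001, 1.307]
force: [-11.3, 2.6, 12.2]
grip_width: 0.0132
finger_force: 80.5
```

```bash
python3 -c "
from h import *
go([.617,-.049,.0997],1.306)
s=observe();print(R.from_euler('z',1.309).inv().apply(s['force']))
f=imaging.grab_frame('wrist');cv2.imwrite('pics/w3.png',f['color'][...,::-1])"
```

```text
pos [ 0.6319 -0.0531  0.0994] rot [-3.139e+00  1.000e-03  1.307e+00] t 4.0333 F [-11.3   2.6  12.2] w 0.01321814954399378 80.50710082054138 q [ 0.23  0.71 -0.36  1.66  0.32  0.83 -0.54]
shift [ 0.0001 -0.0155 -0.0003] turn [-0.17  0.04  0.04]
[-0.3692964  11.59238879 12.19205153]
```

View pics/w3.png

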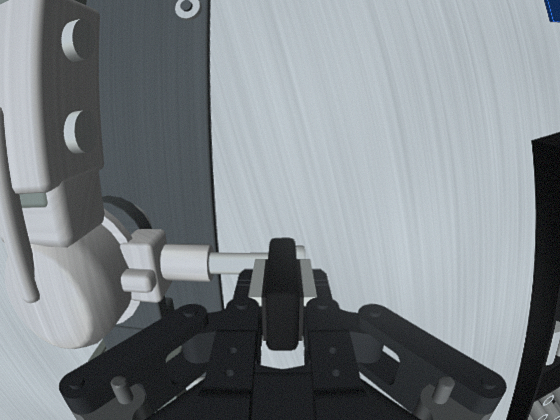

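Request:
send_rows --plan "0 0.001 -0.0005 0 0 0 0.008;0 0.002 -0.001 0 0 0 0.008;0 0.002 -0.001 0 0 0 0.008;0 0.002 -0.001 0 0 0 0.008;0 0.002 -0.001 0 0 0 0.008;0 0.002 -0.001 0 0 0 0.008"

```text
clock: 4.58
position: [0.6331, -0.0534, 0.0995]
tool_rot: [-3.137, 0.001, 1.307]
force: [-11.5, 3.0, 4.4]
grip_width: 0.0129
finger_force: 79.4
```

```bash
python3 -c "
from h import *
go([.617,-.049,.0997],1.306)
s=observe();print(R.from_euler('z',1.309).inv().apply(s['force']))"
```

```text
pos [ 0.6331 -0.0534  0.0995] rot [-3.137e+00  1.000e-03  1.307e+00] t 4.5833 F [-11.5   3.    4.4] w 0.012931603892507817 79.37196135520935 q [ 0.23  0.72 -0.36  1.66  0.32  0.83 -0.53]
shift [ 0.0001 -0.0167 -0.0001] turn [-0.27  0.05  0.05]
[-0.09658406 11.83347675  4.35544242]
```

Request:
send_rows --plan "-0.0002 0 -0.0056 0 -1 0 0.008;-0.0004 0 -0.0112 0 -2 0 0.008;-0.0004 0 -0.0168 0 -3 0 0.008;-0.0003 0 -0.0224 0 -4 0 0.008;-0.0002 0 -0.0279 0 -5 0 0.008;0.0001 0 -0.0335 0 -6 0 0.008;0.0004 0 -0.039 0 -7 0 0.008;0.0009 0 -0.0447 0 -8 0 0.008;0.0014 0 -0.0502 0 -9 0 0.008;0.0014 0 -0.0502 0 -9 0 0.008"

```text
clock: 5.42
position: [0.6333, -0.052, 0.1498]
tool_rot: [-3.136, 0.16, 1.308]
force: [-11.7, 1.9, -8.5]
grip_width: 0.0131
finger_force: 79.0
```

```bash
python3 -c "
from h import *
go([.633,-.0534,.0997],1.306)
s=observe();print(R.from_euler('z',1.309).inv().apply(s['force']))"
```

```text
pos [ 0.6333 -0.052   0.1498] rot [-3.136  0.16   1.308] t 5.4167 F [-11.7   1.9  -8.5] w 0.013143347323093834 78.9556610584259 q [ 0.1   0.66 -0.3   1.6   0.39  1.01 -0.63]
shift [0.0066 0.0004 0.0497] turn [-0.3   9.16  0.09]
[-1.19959504 11.83648597 -8.51411471]
```

The load is about 8.5 N, as expected for the drawbar, so the lift continues.

Request:
send_rows --plan "-0.0002 0 -0.0056 0 -1 0 0.008;-0.0004 0 -0.0112 0 -2 0 0.008;-0.0004 0 -0.0168 0 -3 0 0.008;-0.0003 0 -0.0224 0 -4 0 0.008;-0.0002 0 -0.0279 0 -5 0 0.008;0.0001 0 -0.0335 0 -6 0 0.008;0.0004 0 -0.039 0 -7 0 0.008;0.0009 0 -0.0447 0 -8 0 0.008;0.0014 0 -0.0502 0 -9 0 0.008;0.0014 0 -0.0502 0 -9 0 0.008"

```text
clock: 6.25
position: [0.6359, -0.043, 0.1991]
tool_rot: [-3.136, 0.317, 1.309]
force: [-12.9, 1.2, -9.4]
grip_width: 0.0131
finger_force: 78.9
```

Request:
send_rows --plan "0 0 0 0 0 0 0.008;0 0 0 0 0 0 0.008;0 0 0 0 0 0 0.008;0 0 0 0 0 0 0.008;0 0 0 0 0 0 0.008;0 0 0 0 0 0 0.008"

```text
clock: 6.75
position: [0.6358, -0.0432, 0.1982]
tool_rot: [-3.136, 0.315, 1.308]
force: [-12.6, 1.8, -7.2]
grip_width: 0.0127
finger_force: 78.8
```

```bash
python3 -c "
from h import *
go([.633,-.0534,.0997],1.306)
f=imaging.grab_frame('side');cv2.imwrite('pics/s4.png',cv2.resize(f['color'][130:310,150:390,::-1],None,fx=3,fy=3))"
```

```text
pos [ 0.6358 -0.0432  0.1982] rot [-3.136  0.315  1.308] t 6.75 F [-12.6   1.8  -7.2] w 0.012726354970069527 78.82716536521912 q [-0.01  0.65 -0.25  1.52  0.46  1.19 -0.7 ]
shift [0.0205 0.0006 0.0969] turn [-0.32 18.06  0.06]
```

View pics/s4.png

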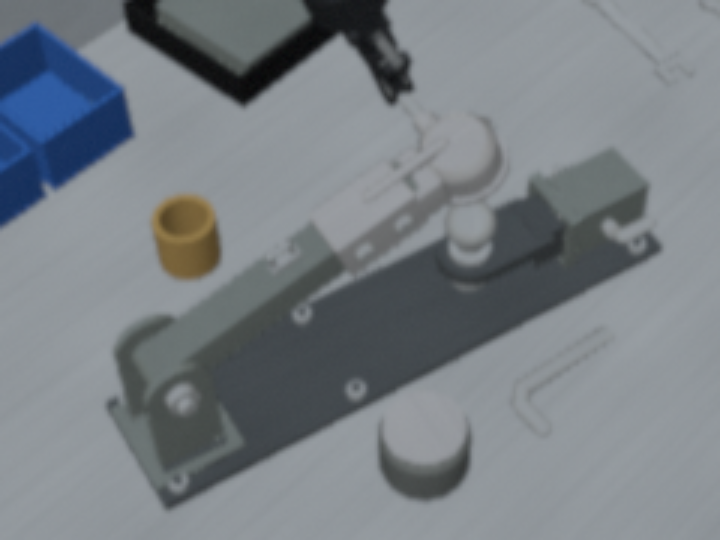

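The coupler (crop 465,150) is well clear of the bare ball (470,225), still held by the latch grip. The loose parts have not moved, and the drawbar is at about 0.315 rad.

```bash
python3 -c "
from h import *
print(bot.job_done())"
```

```text
the job is handed in; nothing more can be done
None
```

The job is handed in: I pulled the latch about 16.5 mm with the drawbar down, then lifted the drawbar to about 0.315 rad (coupler about 10 cm up), where the gripper is still holding it steady; the loose parts in view looked undisturbed, and no verdict came back.

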